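# Clip the basting brush over its drip dish

### The job

The yellow basting brush has been shoved under the skewer rack. Draw it right out by its head and lay it down on the open shelf, let go, then take it by the middle of its handle and push it down fully home into both spring clips of the clip rest, with its yellow head over the white dish (not the blue bowl). Leave it there and do not disturb the rack, dish, bowl, pepper grinder or spatula.

Things in the scene. Friction and masses are not known exactly. Their poses are not given: they have to be found in the camera images.
- brush_grip (a point): Basting brush, 220 mm long, about 90 g, lying flat. This point: the centre of its round black handle, 18 mm diameter, 160 mm long (80 mm each side), axis 9 mm above the shelf when lying. x runs along the brush to the yellow head, z is up when it lies flat. A neck 12 mm in diameter joins handle and head. At the start the handle is under the rack; only the head and 10 to 30 mm next to it stand out.
- brush_head (a point): Centre of the brush's yellow silicone head, a flat block 55 mm long (along x), 40 mm wide (along y) and 18 mm thick, firm enough to grip by its 40 mm width; 112.5 mm from brush_grip along x. Same axes as brush_grip.
- brush_tail (a point): The free end of the brush's handle, on its axis, 80 mm from brush_grip along -x. Same axes.
- rack: Steel skewer rack, loose, 0.9 kg, 170 mm long (x), 130 mm wide (y), 51 mm high; origin on the shelf under its centre. Its deck, underside 32 mm above the shelf, stands on four corner legs (inner faces 57 mm either side in y); both x ends are open below. On it two six-slot combs and three skewers, which jut 40 mm at the -x end. The brush lies under it about along x, head out at the +x end.
- holder: Clip rest fixed to the shelf; origin on the shelf under its centre. Dark base 116 (x) by 56 mm (y), 10 mm thick, with two orange spring clips 14 mm wide in x, at x = -45 and +45 mm; the 76 mm between them is free above the base. The brush handle goes in from above along the holder's x, either way round. Home, its axis is 50 mm above the shelf at y = 0. Both clips together need about 8 to 15 N of push.
- clip_a (a point): Spring clip at x = -45 mm of the clip rest; this point is where the handle's axis lies when fully home (50 mm above the shelf). Seat top 41 mm above the shelf. Two jaws hinge outwards on springs; their rounded lips, 57 mm above the shelf, are 14 mm apart at rest; flared mouths above, about 40 mm wide, tops 67 mm above the shelf. They close over the handle once it passes. Axes as the clip rest.
- clip_b (a point): Spring clip at x = +45 mm of the clip rest; this point is where the handle's axis lies when fully home (50 mm above the shelf). Seat top 41 mm above the shelf. Two jaws hinge outwards on springs; their rounded lips, 57 mm above the shelf, are 14 mm apart at rest; flared mouths above, about 40 mm wide, tops 67 mm above the shelf. They close over the handle once it passes. Axes as the clip rest.
- dish: Round white ceramic dish, loose, 84 mm across the rim, 26 mm high, origin at the centre of its underside. It stands off one end of the clip rest, 115 mm from its centre along its x or -x; the brush head belongs over it.
- pinch_bowl: Round blue bowl, loose, same size as the dish, origin at the centre of its underside; it stands off the other end of the clip rest. To be left alone.
- grinder: Pepper grinder of clear acrylic, loose, upright, 58 mm across the foot, 136 mm high, origin at the centre of its underside. To be left alone.
- spatula: Steel fish spatula with dark handle, loose, lying flat at the far side of the shelf, 280 mm long along its x, 65 mm wide, origin under its middle. To be left alone.
Mind the look-alikes: they are no part of the job. Leave any green or turquoise look-alike of the part that bears brush_grip alone.

How it is judged (in metres and radians):
On the way:
1. the brush lies on the shelf, its whole handle out from under the rack, and has been let go (height (world z) of brush_grip below 0.014 m and height (world z) of brush_tail below 0.016 m and (x of brush_tail in the frame of rack above 0.086 m or x of brush_tail in the frame of rack below -0.086 m or y of brush_tail in the frame of rack above 0.068 m or y of brush_tail in the frame of rack below -0.068 m) and contact force between the fingers and brush below 0.1 N), for 0.2 s.
At the end, for the whole second after the job is handed in: The brush is held in both clips, handle axis within 3.5 mm of its home height (50 mm above the shelf), within 4 mm of the clips' centre line and within 0.06 rad of it, the centre of its head within 27 mm (seen from above) of the centre of the white dish, at rest and let go (z of brush_grip in the frame of holder between 0.046 and 0.0535 m and y of brush_grip in the frame of holder between -0.004 and 0.004 m and angle between the x axis of brush_grip and the x axis of holder, either way round below 0.06 rad and horizontal distance between brush_head and dish below 0.027 m and linear speed of brush below 0.02 m/s and contact force between the fingers and brush below 0.1 N); the robot touches nothing.
It fails at once if the skewer rack is shoved more than 25 mm (distance of rack from where it was at the start of the episode above 0.025 m).
It fails at once if the white dish or the blue bowl is moved more than 15 mm (distance of any of dish, pinch_bowl from where it was at the start of the episode above 0.015 m).
It fails at once if the pepper grinder or the spatula is moved more than 15 mm (distance of any of grinder, spatula from where it was at the start of the episode above 0.015 m).
It also fails if it takes over 48 s, if anything falls off the work surface, if the arm or the gripper's body presses on something with over 40 N, if the wrist force passes 120 N, or if a joint passes its speed limit or range.

### The arm

A 7-joint arm with a two-finger parallel gripper is mounted at the origin on the work surface. World frame = base frame: x ahead of the robot, y to its left, z up, the work surface at z = 0. Lengths are in mm, angles in rad, forces in N, time in s.
With the tool pointing down it reaches from about 400 to 875 mm from the base axis. Payload 4.4 kg.
Tool frame: the origin (TCP) lies at the very end of the fingers, on their centre line; the grasp point (between the pads) lies 19 mm behind it (ctrl.grip_depth is the distance from the TCP to the grasp point, in mm); z points along the fingers, x is the direction in which the jaws open and shut, and the axes are right-handed (so a half turn about z gives the same grasp; the last joint's range is limited). The gripper opens to 85 mm and grips with 20 to 120 N. Pads are 22 mm wide; open, the fingers measure 114 mm over their backs; the gripper's body (76 mm by 85 mm) begins 54 mm behind the grasp point. The pads swing forward as they close: fully open they stand 13 mm farther back than shut.
Start: joints at [1.235, 0.628, 0.038, 1.517, -0.027, 0.996, -0.02], TCP at [173.278, -626.492, 231.313] pointing down, gripper open.
Joint ranges: [-3.06, 3.06], [-0.37, 2.12], [-1.25, 1.32], [0.18, 2.47], [-1.1, 4.24], [0.23, 1.98], [-2.94, 2.94]. Speed limits (rad/s): [2.57, 2.57, 3.14, 3.14, 3.14, 3.14, 3.14].

### API

Orientations are given as [roll, pitch, yaw] about the fixed x, y, z axes, in that order (R = Rz(yaw) Ry(pitch) Rx(roll)).
In Python, from cell import ctrl gives the robot as it stands.
- The arm moves only by the shell command python3 -m creep 'ROWS'. ROWS is JSON, a list of rows, each an object with "hand": the opening, from 0 (shut) to 1 (fully open); "travel": the shift along the tool's x, y, z in cm, a list of three; "angular": the turn, a rotation vector about the tool's x, y, z in degrees, a list of three. In form: [{"hand": hand, "travel": [tx, ty, tz], "angular": [rx, ry, rz]}, ...]. A call has 1 to 20 rows; each row is the pose to reach, as a shift and turn from the pose measured when the call began, along the tool's axes at that moment; what a row does not reach only later rows make up. A row lasts 1/10 s, in which the tool goes at most 50 mm and 8.59 degrees, less where a joint would pass 70% of its speed; a pose out of reach is approached as far as the arm can. A call with a gripper value outside its range is refused whole. The fingers move at their own pace and stop on an object; the grip force is fixed at half the most. Time passes only in rows, so rows that repeat a pose let the fingers close. It gives the time, the measured TCP pose, the force and the opening at its end, in the units of the state.
- ctrl.read_state(): the state, without advancing time (a new reading comes with each control period).
- ctrl.get_image(name): name is "scene" or "top" or "wrist"; returns a dict with "frame" (400x640x3 uint8, red, green, blue), "fx", "fy", "cx", "cy" (pixels), "D" ([k1, k2, p1, p2, k3] as OpenCV has them; the pictures are not rectified), "origin" and "orientation" of the camera in the world. Camera axes: x right, y down, z forward; pixel columns grow to the right and rows downward; lengths in mm; the calibration is good to about 2 mm. A picture is of the moment at which its call begins. There is no depth.
- ctrl.finish_job(): hands the job in, once; it reports no verdict.
Trained networks look in the newest picture that a camera, given by its name, has taken for a name from the list of things; names that differ only in an ending like _2 or _b are one class to them, and where a whole thing is asked for, a point or a joint stands for the part that bears it (a point fixed in the world has none). Each returns a list of dicts, best first, with "confidence" (0 to 1); they miss things now and then, are a little off and sometimes report something else, mostly with a low value. They report only what shows in the picture. A call takes as long as a camera call. They do not tell look-alikes from the thing itself.
- ctrl.regions_of(camera, thing): "region" (400x640 bool, what is visible of it).
- ctrl.spot_point(camera, thing): "at" ([x, y, z] in mm, in world coordinates, good to about 4 mm: a listed point, or the origin of a listed thing).
The state is a dict: "clock": time; "qpos": joint angles; "qd": joint speeds; "tau": joint torques, N m; "eef_pos": TCP position; "tool_rot": TCP orientation; "force": force on the tool from outside, world axes, zero at the start; "torque": the same for the moment, N m; "width": finger opening in mm.
Only numpy, scipy, OpenCV 4.12 (cv2) and the standard library are available. Lean on these libraries where they do the work, as an engineer would, in place of code of your own. Each camera call takes 0.05 s, during which the arm holds its last target. There are 200 camera calls.

## Working session

There is one attempt and no reset: what is moved stays moved. The work goes in short steps, Python scripts to look and compute and a shell command to move; the robot and the scene stay as the last step left them, time stands still between calls to the robot, and variables do not carry over. Pictures are saved under pics/ and viewed, about 8 in all and at most 12, crops included, and the job is handed in when it is done.

```bash
mkdir -p pics; ls; cat > h.py <<'E'
from cell import ctrl
import numpy as np, cv2
from scipy.spatial.transform import Rotation as R
def img(n,f=None):
    d=ctrl.get_image(n)
    if f: cv2.imwrite(f,d["frame"][:,:,::-1])
    return d
def cam(d):
    o=np.array(d["orientation"],float)
    Rm=o if o.shape==(3,3) else (R.from_euler('xyz',o).as_matrix() if o.size==3 else R.from_quat(o).as_matrix())
    K=np.array([[d["fx"],0,d["cx"]],[0,d["fy"],d["cy"]],[0,0,1]]);return Rm,K,np.array(d["D"],float),np.array(d["origin"],float)
def pix2w(d,uv,z):
    Rm,K,D,o=cam(d)
    p=cv2.undistortPoints(np.array(uv,float).reshape(-1,1,2),K,D).reshape(-1,2)
    r=np.c_[p,np.ones(len(p))]@Rm.T
    return o+r*((z-o[2])/r[:,2])[:,None]
def w2pix(d,P):
    Rm,K,D,o=cam(d); return cv2.projectPoints((np.array(P,float).reshape(-1,3)-o)@Rm,np.zeros(3),np.zeros(3),K,D)[0].reshape(-1,2)
def tool(P):
    "world point (mm) -> tool-frame shift in cm from the present TCP"
    s=ctrl.read_state();o=np.array(s["tool_rot"],float)
    Rm=o if o.shape==(3,3) else R.from_euler('xyz',o).as_matrix()
    return Rm.T@(np.array(P,float)-s["eef_pos"])/10
E
python3 - <<'E'
from h import *
np.set_printoptions(precision=1,suppress=True)
a=img("top","pics/a.png");b=img("scene","pics/b.png")
s=ctrl.read_state();print(s["tool_rot"],s["eef_pos"],s["width"],ctrl.grip_depth,a["orientation"],a["origin"],b["origin"])
for n in ["brush_head","brush_grip","rack","holder","clip_a","clip_b","dish","pinch_bowl","grinder","spatula"]:
    for c in ("top","scene"):
        print(n,c,[(np.array(q["at"]).round(1).tolist(),round(q["confidence"],2)) for q in ctrl.spot_point(c,n)][:4])
E
```

```text
pics
[ 3.1  0.  -1.3] [ 173.1 -625.9  230.5] 85.46966887142193 18.700000000000003 [-3.1  0.  -1.6] [ 419.1  145.5 1093.8] [1027.6 -674.7 1046.6]
brush_head top [([509.4, 589.6, 8.2], 0.84), ([318.6, 332.5, 5.6], 0.76), ([453.0, 182.2, 10.6], 0.53)]
brush_head scene [([509.2, 592.9, 10.9], 0.93), ([317.9, 329.9, 10.5], 0.89), ([453.6, 183.1, 5.6], 0.83), ([750.0, 25.5, 1.4], 0.54)]
brush_grip top [([209.5, 295.8, 7.7], 0.67), ([399.4, 594.8, 9.6], 0.58)]
brush_grip scene [([399.1, 596.1, 9.6], 0.82), ([451.9, 294.1, 8.6], 0.71), ([210.2, 301.5, 10.0], 0.69)]
rack top [([460.3, 315.0, 0.1], 0.59)]
rack scene [([461.7, 316.6, 0.4], 0.69)]
holder top [([569.6, -241.0, -1.5], 0.85), ([451.9, 181.7, 11.1], 0.21)]
holder scene [([570.6, -236.2, 3.4], 0.9)]
clip_a top [([527.4, -224.5, 51.4], 0.94), ([611.7, -254.5, 51.5], 0.56)]
clip_a scene [([528.4, -222.6, 48.5], 0.81), ([612.4, -256.7, 47.9], 0.57)]
clip_b top [([527.4, -224.5, 51.4], 0.94), ([611.7, -254.5, 51.5], 0.56)]
clip_b scene [([528.4, -222.6, 48.5], 0.81), ([612.4, -256.7, 47.9], 0.57)]
dish top [([678.5, -280.6, -0.5], 0.75)]
dish scene [([676.2, -281.1, 2.1], 0.95)]
pinch_bowl top [([454.8, -205.3, -1.0], 0.82), ([527.6, -224.8, 49.0], 0.6)]
pinch_bowl scene [([459.3, -204.2, 0.8], 0.72)]
grinder top [([748.6, 28.6, 0.0], 0.74)]
grinder scene [([745.2, 26.6, 1.4], 0.6)]
spatula top [([735.1, 237.8, -4.2], 0.83)]
spatula scene [([738.0, 240.8, -0.8], 0.95)]
```

View pics/a.png

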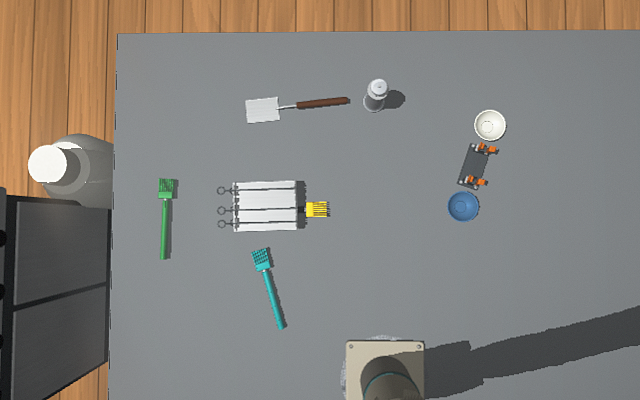

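View pics/b.png

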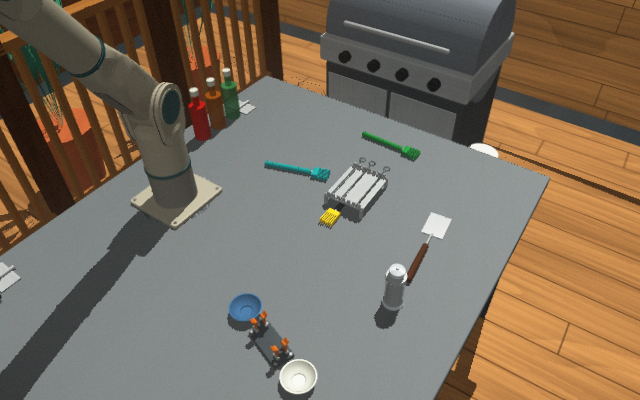

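Three brush-shaped things in top: yellow (318,209) at the rack's +x end, green (166,188) and turquoise (262,258), both in the open. Only the yellow one, with its handle under the rack, fits the description. The white dish is at (490,125) and the blue bowl at (463,206). I'll confirm the yellow one in a crop and refine its pose.

```bash
python3 - <<'E'
from h import *
np.set_printoptions(precision=1,suppress=True)
def yaw(p): return 
C=[]
for n in("top","scene"):
    d=img(n); hsv=cv2.cvtColor(d["frame"],cv2.COLOR_RGB2HSV)
    m=cv2.inRange(hsv,(22,150,90),(34,255,255)); k,l,st,ce=cv2.connectedComponentsWithStats(m); 
    uv0=w2pix(d,[453,182,10])[0]; print(n,uv0)
    ys,xs=np.nonzero(m); s=np.hypot(xs-uv0[0],ys-uv0[1])<30
    P=pix2w(d,np.c_[xs,ys][s],18 if n=="top" else 14)[:,:2]
    (c,sz,a)=cv2.minAreaRect(P.astype(np.float32)); print("head",c,sz,a,P.mean(0),len(P))
    u,v=map(int,uv0); crop=d["frame"][v-50:v+50,u-65:u+65,::-1]; C.append(cv2.resize(crop,None,fx=4,fy=4,interpolation=cv2.INTER_CUBIC)if n=="top" else cv2.resize(crop,(520,400)))
    t=ctrl.regions_of(n,"rack")
    if t:
        ys,xs=np.nonzero(t[0]["region"]); c,sz,a=cv2.minAreaRect(pix2w(d,np.c_[xs,ys],40)[:,:2].astype(np.float32)); print("rack",c,sz,a)
cv2.imwrite("pics/c.png",cv2.resize(np.hstack(C),(800,308)))
E
```

```text
top [316.4 208.6]
head (451.72821044921875, 182.92169189453125) (37.58999252319336, 53.71471405029297) 0.08850088715553284 [451.6 184.6] 275
rack (459.5330505371094, 329.0708923339844) (131.34356689453125, 191.74424743652344) 1.3785808086395264
scene [330.2 217.1]
head (453.09820556640625, 180.95176696777344) (43.507774353027344, 63.34339904785156) 2.4827637672424316 [453. 180.] 223
rack (466.6243591308594, 317.6142578125) (144.30728149414062, 234.2320098876953) 2.2245242595672607
```

View pics/c.png

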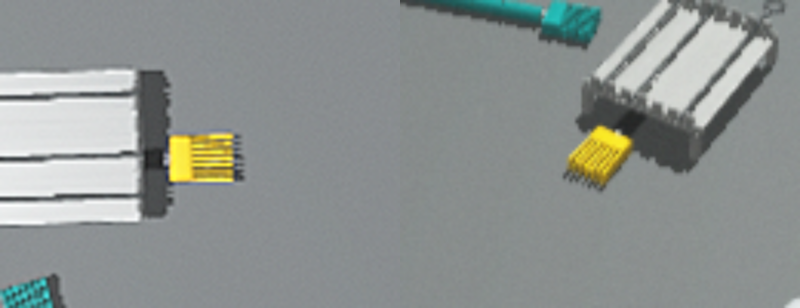

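Confirmed: yellow head at about (452,182), black neck running under the rack, square to the world axes. Next I'll work out the shifts.

```bash
cat >> h.py <<'E'
def go(P,yaw):
    "shift (cm) and turn (deg) to point down at world P with jaw yaw (rad)"
    s=ctrl.read_state();Rm=R.from_euler('xyz',s["tool_rot"])
    T=R.from_euler('xyz',[np.pi,0,yaw])
    print("travel",tool(P).round(2).tolist(),"angular",np.degrees((Rm.inv()*T).as_rotvec()).round(2).tolist())
E
python3 - <<'E'
from h import *
go([480,-250,210],-0.9);go([452.3,180,110],0);go([452.3,180,30],0)
print(ctrl.read_state()["clock"])
E
```

```text
travel [-28.12, -39.59, 2.13] angular [-0.0, -0.0, -22.98]
travel [-70.3, -48.38, 12.13] angular [-0.0, -0.0, -74.55]
travel [-70.3, -48.38, 20.13] angular [-0.0, -0.0, -74.55]
1.3
```

```bash
python3 -m creep '[{"hand":1,"travel":[-28.1,-39.6,2.1],"angular":[0,0,-23]},{"hand":1,"travel":[-28.1,-39.6,2.1],"angular":[0,0,-23]},{"hand":1,"travel":[-28.1,-39.6,2.1],"angular":[0,0,-23]},{"hand":1,"travel":[-28.1,-39.6,2.1],"angular":[0,0,-23]},{"hand":1,"travel":[-28.1,-39.6,2.1],"angular":[0,0,-23]},{"hand":1,"travel":[-28.1,-39.6,2.1],"angular":[0,0,-23]},{"hand":1,"travel":[-28.1,-39.6,2.1],"angular":[0,0,-23]},{"hand":1,"travel":[-28.1,-39.6,2.1],"angular":[0,0,-23]},{"hand":1,"travel":[-28.1,-39.6,2.1],"angular":[0,0,-23]},{"hand":1,"travel":[-70.3,-48.4,12.1],"angular":[0,0,-74.5]},{"hand":1,"travel":[-70.3,-48.4,12.1],"angular":[0,0,-74.5]},{"hand":1,"travel":[-70.3,-48.4,12.1],"angular":[0,0,-74.5]},{"hand":1,"travel":[-70.3,-48.4,12.1],"angular":[0,0,-74.5]},{"hand":1,"travel":[-70.3,-48.4,12.1],"angular":[0,0,-74.5]},{"hand":1,"travel":[-70.3,-48.4,12.1],"angular":[0,0,-74.5]},{"hand":1,"travel":[-70.3,-48.4,12.1],"angular":[0,0,-74.5]},{"hand":1,"travel":[-70.3,-48.4,12.1],"angular":[0,0,-74.5]},{"hand":1,"travel":[-70.3,-48.4,12.1],"angular":[0,0,-74.5]},{"hand":1,"travel":[-70.3,-48.4,12.1],"angular":[0,0,-74.5]},{"hand":1,"travel":[-70.3,-48.4,12.1],"angular":[0,0,-74.5]}]'
python3 - <<'E'
from h import *
go([452.3,180,110],0);go([452.3,178,4],0)
d=img("wrist","pics/w.png");print(w2pix(d,[[452.3,182,18],[452.3,154.5,18],[452.3,210,18]]).round(0))
for n in("wrist","top","scene"):
  img(n);print(n,[(np.array(q["at"]).round(1).tolist(),round(q["confidence"],2)) for q in ctrl.spot_point(n,"brush_head")])
E
```

```text
clock: 3.3
eef_pos: [452.0, 184.5, 109.9]
tool_rot: [-3.139, -0.0, 0.006]
force: [0.7, 0.0, 0.2]
width: 85.2
travel [0.03, 0.45, -0.01] angular [-0.13, -0.01, 0.34]
travel [0.03, 0.67, 10.59] angular [-0.13, -0.01, 0.34]
[[318. 208.]
 [318. 240.]
 [319. 173.]]
wrist [([456.0, 183.0, 8.6], 0.71)]
top [([317.4, 334.3, 6.5], 0.81), ([458.7, -203.7, 0.1], 0.67), ([530.5, -226.9, 50.7], 0.59)]
scene [([508.4, 591.8, 7.9], 0.93), ([317.1, 330.4, 10.3], 0.84), ([455.3, 182.1, 9.3], 0.6)]
```

View pics/w.png

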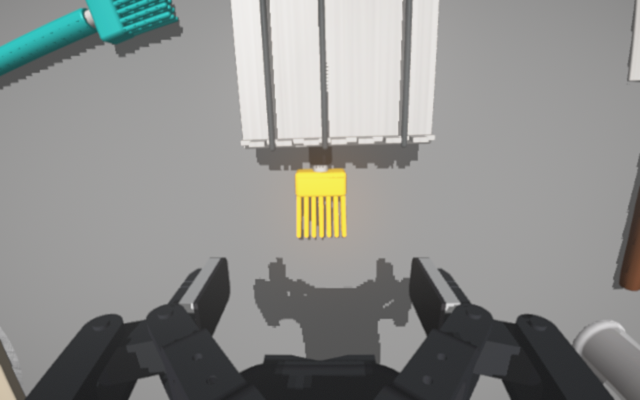

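Wrist view: yellow head at columns 296–346, rows 170–240, with its centre about 3 px right of my prediction, so x≈454.5. The black neck goes under the rack. I'll descend and grip.

```bash
python3 -m creep '[{"hand":1,"travel":[0.2,0.6,5],"angular":[0,0,0.3]},{"hand":1,"travel":[0.2,0.6,9],"angular":[0,0,0.3]},{"hand":1,"travel":[0.2,0.6,10.6],"angular":[0,0,0.3]},{"hand":1,"travel":[0.2,0.6,10.6],"angular":[0,0,0.3]},{"hand":0.3,"travel":[0.2,0.6,10.6],"angular":[0,0,0.3]},{"hand":0.3,"travel":[0.2,0.6,10.6],"angular":[0,0,0.3]},{"hand":0.3,"travel":[0.2,0.6,10.6],"angular":[0,0,0.3]},{"hand":0.2,"travel":[0.2,0.6,10.6],"angular":[0,0,0.3]},{"hand":0.2,"travel":[0.2,0.6,10.6],"angular":[0,0,0.3]},{"hand":0.2,"travel":[0.2,0.6,10.6],"angular":[0,0,0.3]},{"hand":0.2,"travel":[0.2,0.6,10.6],"angular":[0,0,0.3]}]'
```

```text
clock: 4.75
eef_pos: [455.8, 172.6, 6.3]
tool_rot: [-3.141, -0.003, -0.009]
force: [-1.2, -0.6, 9.6]
width: 38.4
```

```bash
python3 -m creep '[{"hand":0.2,"travel":[0,1,-0.1],"angular":[0,0,0]},{"hand":0.2,"travel":[0,3,-0.1],"angular":[0,0,0]},{"hand":0.2,"travel":[0,5,-0.1],"angular":[0,0,0]},{"hand":0.2,"travel":[0,7,-0.1],"angular":[0,0,0]},{"hand":0.2,"travel":[0,9,-0.1],"angular":[0,0,0]},{"hand":0.2,"travel":[0,11,-0.1],"angular":[0,0,0]},{"hand":0.2,"travel":[0,13,-0.1],"angular":[0,0,0]},{"hand":0.2,"travel":[0,15,-0.1],"angular":[0,0,0]},{"hand":0.2,"travel":[0,17,-0.1],"angular":[0,0,0]},{"hand":0.2,"travel":[0,19,-0.1],"angular":[0,0,0]},{"hand":0.2,"travel":[0,19.5,0],"angular":[0,0,0]},{"hand":0.2,"travel":[0,19.5,0],"angular":[0,0,0]},{"hand":0.2,"travel":[0,19.5,0],"angular":[0,0,0]}]'
python3 - <<'E'
from h import *
d=img("top")
cv2.imwrite("pics/d.png",cv2.resize(d["frame"][140:300,200:456,::-1],None,fx=3,fy=3))
E
```

```text
clock: 6.05
eef_pos: [454.4, -21.4, 6.5]
tool_rot: [-3.14, -0.004, -0.008]
force: [-0.5, -0.1, -0.4]
width: 38.2
```

View pics/d.png

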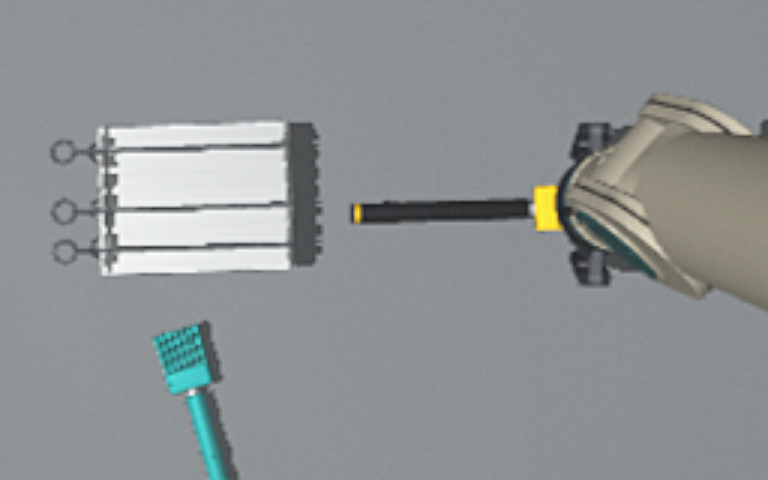

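The handle is fully out, with the tail at about (317,211) in top, some 50 mm clear of the rack end. I'll release, rise and look at the handle.

```bash
python3 -m creep '[{"hand":0.7,"travel":[0,0,0],"angular":[0,0,0]},{"hand":1,"travel":[0,0,0],"angular":[0,0,0]},{"hand":1,"travel":[0,0,0],"angular":[0,0,0]},{"hand":1,"travel":[0,0,0],"angular":[0,0,0]},{"hand":1,"travel":[0,0,0],"angular":[0,0,0]},{"hand":1,"travel":[0,0,-4],"angular":[0,0,0]},{"hand":1,"travel":[0,0,-8],"angular":[0,0,0]},{"hand":1,"travel":[0,-6,-12],"angular":[0,0,0]},{"hand":1,"travel":[0,-11.5,-12],"angular":[0,0,0]},{"hand":1,"travel":[0,-11.5,-12],"angular":[0,0,0]},{"hand":1,"travel":[0,-11.5,-12],"angular":[0,0,0]},{"hand":1,"travel":[0,-11.5,-12],"angular":[0,0,0]}]'
python3 - <<'E'
from h import *
np.set_printoptions(precision=1,suppress=True)
for n in("wrist","top","scene"):
  d=img(n,"pics/e.png" if n=="wrist" else None)
  for t in("brush_grip","brush_head","brush_tail"):
    print(n,t,[(np.array(q["at"]).round(1).tolist(),round(q["confidence"],2)) for q in ctrl.spot_point(n,t)][:4])
  if n=="wrist":
    g=d["frame"].max(2)<70; print(w2pix(d,[[454,100,18],[454,20,18],[454,180,18]]).round())
print(ctrl.read_state()["eef_pos"])
E
```

```text
clock: 7.3
eef_pos: [454.5, 93.7, 126.6]
tool_rot: [-3.141, -0.003, -0.006]
force: [-0.1, -0.3, -0.2]
width: 85.4
wrist brush_grip [([449.7, 100.5, 7.2], 0.87)]
wrist brush_head [([451.1, -6.9, 4.2], 0.85)]
wrist brush_tail [([444.8, 182.7, 3.9], 0.63)]
[[317. 191.]
 [318. 275.]
 [316.  89.]]
top brush_grip [([213.5, 297.5, 7.8], 0.82), ([397.7, 591.7, 9.7], 0.71)]
top brush_head [([511.9, 591.4, 5.6], 0.97), ([317.2, 335.4, 6.0], 0.94)]
top brush_tail [([316.5, 599.1, 9.8], 0.91), ([132.1, 271.6, 12.4], 0.73), ([446.9, 179.1, 10.2], 0.44)]
scene brush_grip [([209.4, 302.4, 12.1], 0.65), ([400.0, 592.2, 4.9], 0.61)]
scene brush_head [([454.2, -11.0, 7.7], 0.8), ([507.9, 593.3, 9.1], 0.77), ([318.3, 331.0, 6.3], 0.7)]
scene brush_tail [([448.1, 180.1, 6.7], 0.79), ([455.9, -9.2, 6.1], 0.7), ([316.2, 597.5, 7.5], 0.66), ([131.1, 275.9, 9.4], 0.55)]
[454.8  93.7 126.6]
```

View pics/e.png

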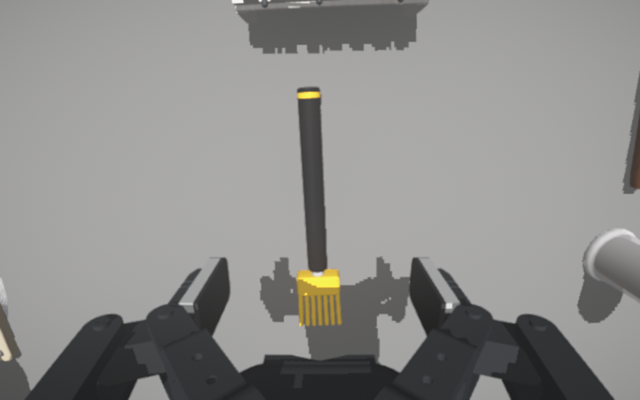

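The brush lies free: tail at (309,88), handle's head end at (317,270), head below it, so it's slightly yawed. Converting these.

```bash
python3 - <<'E'
from h import *
d=img("wrist"); P=pix2w(d,[[309,88],[317.3,270]],10); print(P.round(1),np.linalg.norm(P[1]-P[0]))
g=P.mean(0); v=P[1]-P[0]; yb=np.arctan2(v[1],v[0]); print(g,np.degrees(yb))
go([g[0],g[1],40],yb+np.pi/2); go([g[0],g[1],3],yb+np.pi/2)
C=np.array([570,-239]);D=np.array([677.4,-280.9]);a=np.array([527.9,-223.6]);b=np.array([612,-255.6])
for w in(D-C,b-a,D-a):print(np.degrees(np.arctan2(w[1],w[0])))
E
```

```text
[[448.7 181.4  10. ]
 [453.8  21.1  10. ]] 160.38554090726726
[451.25617704 101.27683174  10.        ] -88.1982571151615
travel [-0.39, -0.74, 8.66] angular [-0.07, -0.21, -2.21]
travel [-0.4, -0.74, 12.36] angular [-0.07, -0.21, -2.21]
-21.3122660360229
-20.831790208502238
-20.970708801550582
```

```bash
python3 -m creep '[{"hand":1,"travel":[-0.4,-0.75,4],"angular":[0,0,-2.2]},{"hand":1,"travel":[-0.4,-0.75,8],"angular":[0,0,-2.2]},{"hand":1,"travel":[-0.4,-0.75,11],"angular":[0,0,-2.2]},{"hand":1,"travel":[-0.4,-0.75,12.2],"angular":[0,0,-2.2]},{"hand":1,"travel":[-0.4,-0.75,12.2],"angular":[0,0,-2.2]},{"hand":0.2,"travel":[-0.4,-0.75,12.2],"angular":[0,0,-2.2]},{"hand":0.2,"travel":[-0.4,-0.75,12.2],"angular":[0,0,-2.2]},{"hand":0.2,"travel":[-0.4,-0.75,12.2],"angular":[0,0,-2.2]}]'
```

```text
clock: 8.75
eef_pos: [452.0, 101.5, 5.5]
tool_rot: [-3.14, -0.006, 0.031]
force: [0.4, 0.3, 0.1]
width: 44.1
```

```bash
python3 -m creep '[{"hand":0,"travel":[0,0,0],"angular":[0,0,0]},{"hand":0,"travel":[0,0,0],"angular":[0,0,0]},{"hand":0,"travel":[0,0,0],"angular":[0,0,0]},{"hand":0,"travel":[0,0,0],"angular":[0,0,0]},{"hand":0,"travel":[0,0,0],"angular":[0,0,0]}]'; python3 -c "
from h import *
print(ctrl.read_state()['width'])
Y=np.radians(-21)+np.pi/2
go([451.3,101.3,140],0.03);go([510,-100,150],0.6);go([570.2,-239.3,140],Y)"
```

```text
clock: 9.25
eef_pos: [452.6, 101.4, 6.4]
tool_rot: [-3.14, -0.007, 0.03]
force: [-0.4, 0.6, 8.2]
width: 15.8
15.82211353353154
travel [-0.03, -0.02, -13.36] angular [-0.1, -0.41, -0.01]
travel [5.24, 20.28, -14.35] angular [0.02, -0.43, -32.67]
travel [10.84, 34.38, -13.34] angular [0.15, -0.42, -67.29]
```

```bash
python3 -m creep '[{"hand":0,"travel":[0,0,-3],"angular":[0,0,0]},{"hand":0,"travel":[0,0,-6],"angular":[0,0,0]},{"hand":0,"travel":[0,0,-10],"angular":[0,0,0]},{"hand":0,"travel":[0,0,-13.4],"angular":[0,0,0]},{"hand":0,"travel":[1.5,5,-14],"angular":[0,0,-8]},{"hand":0,"travel":[3,10,-14.3],"angular":[0,0,-16]},{"hand":0,"travel":[4,15,-14.3],"angular":[0,0,-24]},{"hand":0,"travel":[5.2,20.3,-14.3],"angular":[0,0,-32]},{"hand":0,"travel":[6.5,24,-14],"angular":[0,0,-40]},{"hand":0,"travel":[8,28,-13.5],"angular":[0,0,-48]},{"hand":0,"travel":[9.5,31,-13.4],"angular":[0,0,-56]},{"hand":0,"travel":[10.8,34.4,-13.4],"angular":[0,0,-64]},{"hand":0,"travel":[10.8,34.4,-13.4],"angular":[0,0,-67.3]},{"hand":0,"travel":[10.8,34.4,-13.4],"angular":[0,0,-67.3]},{"hand":0,"travel":[10.8,34.4,-13.4],"angular":[0,0,-67.3]},{"hand":0,"travel":[10.8,34.4,-13.4],"angular":[0,0,-67.3]},{"hand":0,"travel":[10.8,34.4,-13.4],"angular":[0,0,-67.3]}]'
python3 - <<'E'
from h import *
np.set_printoptions(precision=1,suppress=True)
d=img("wrist","pics/f.png")
for n in("wrist","top","scene"):
  e=img(n)
  for t in("brush_grip","brush_head","brush_tail","clip_a","holder","dish"):
    print(n,t,[(np.array(q["at"]).round(1).tolist(),round(q["confidence"],2)) for q in ctrl.spot_point(n,t) if q["at"][1]<0][:4])
  if n=="scene":
    u,v=map(int,w2pix(e,[570,-239,80])[0]);print(u,v);cv2.imwrite("pics/g.png",cv2.resize(e["frame"][max(v-90,0):v+70,u-120:u+136,::-1],None,fx=3,fy=3))
E
```

```text
clock: 10.95
eef_pos: [569.8, -238.6, 141.0]
tool_rot: [3.135, -0.004, 1.206]
force: [0.5, 0.0, -0.8]
width: 15.3
wrist brush_grip [([569.9, -238.6, 145.7], 0.85)]
wrist brush_head []
wrist brush_tail [([495.8, -208.2, 140.8], 0.95), ([462.9, -206.7, -2.3], 0.6)]
wrist clip_a [([524.2, -231.3, 47.0], 0.89)]
wrist holder []
wrist dish [([461.8, -207.6, -3.2], 0.23)]
top brush_grip [([571.0, -237.6, 139.4], 0.66)]
top brush_head [([671.5, -282.0, 143.5], 0.56)]
top brush_tail [([493.3, -209.1, 144.1], 0.67)]
top clip_a [([612.7, -256.8, 53.1], 0.7), ([524.8, -226.2, 48.5], 0.66)]
top holder [([566.8, -238.9, -2.5], 0.63)]
top dish [([678.2, -279.7, -5.4], 0.85)]
scene brush_grip [([572.2, -241.1, 144.5], 0.61)]
scene brush_head [([676.1, -280.6, 144.1], 0.84)]
scene brush_tail []
scene clip_a [([527.6, -225.9, 47.5], 0.91), ([614.0, -259.9, 48.1], 0.79)]
scene holder [([568.6, -235.5, -1.1], 0.69)]
scene dish [([677.7, -280.0, 2.1], 0.69)]
269 325
```

View pics/f.png

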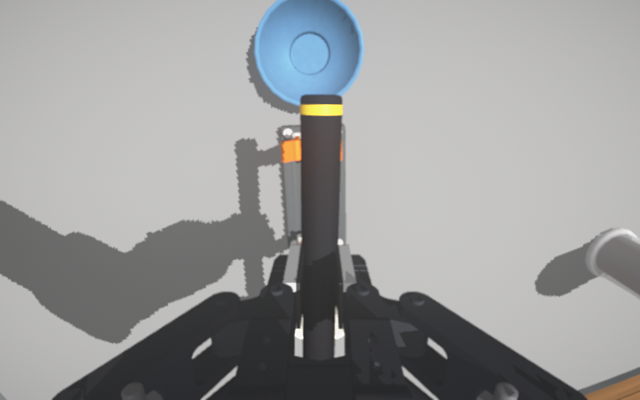

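View pics/g.png

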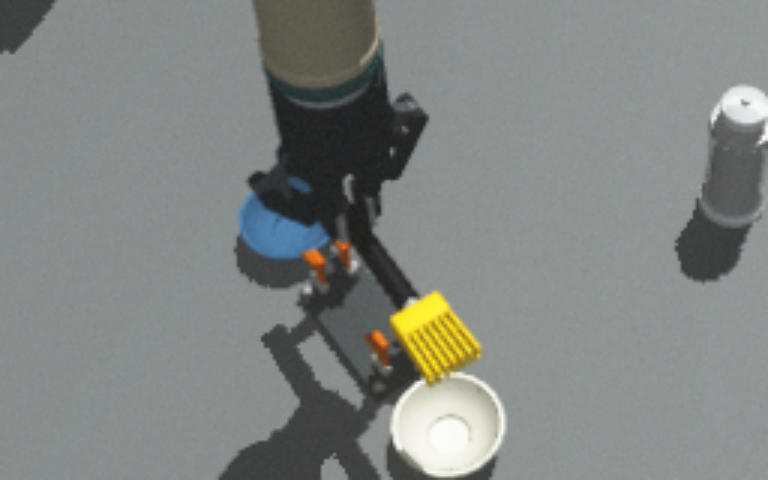

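The head points at the white dish, the blue bowl is at the tail end, and the brush is level in the grip. Orange clip in wrist view spans columns 283–342 at rows 140–160. I'll compare its centre line with the handle's.

```bash
python3 - <<'E'
from h import *
np.set_printoptions(precision=1,suppress=True)
d=img("wrist");f=d["frame"];hsv=cv2.cvtColor(f,cv2.COLOR_RGB2HSV)
m=cv2.inRange(hsv,(5,150,80),(18,255,255));ys,xs=np.nonzero(m[120:175]);ys+=120;print(xs.min(),xs.max(),ys.min(),ys.max())
# edges at clip rows
u=np.array([np.cos(np.radians(-21)),np.sin(np.radians(-21))]);n=np.array([-u[1],u[0]])
fr=lambda P:np.c_[(P[:,:2]-[570,-239.3])@u,(P[:,:2]-[570,-239.3])@n]
for z in(60,67):print("clip edges",z,fr(pix2w(d,[[xs.min(),150],[xs.max()+1,150]],z)))
for r in (180,200,220):
  row=f[r].mean(1); print(r,row[270:300].astype(int),row[335:360].astype(int))
print("handle",fr(pix2w(d,[[301,100],[342.5,100],[303,200],[341,200],[303,260],[339,260]],143.6)))
s=ctrl.read_state();print("tcp",fr(np.array([s["eef_pos"]])),s["tool_rot"])
E
```

```text
282 342 137 161
clip edges 60 [[-43.1 -25.3]
 [-43.   17.9]]
clip edges 67 [[-44.2 -24.5]
 [-44.2  17.3]]
180 [195 195 195 195 195 195 195 195 195 195 191 170 130 107 105 119 130 132
 133 135 135 134 132 131 135 138 137 135 135 132] [ 75  74  73  74  89 117 135 138 138 137 142 166 191 196 195 195 196 196
 196 196 195 196 196 196 196]
200 [194 195 194 195 195 195 194 195 195 195 195 194 181 150 116 103 113 126
 130 132 133 134 133 132 132 134 136 136 134 131] [ 72  72  70  78 106 132 137 135 135 134 137 160 190 196 195 195 194 195
 195 195 195 196 195 195 196]
220 [191 194 194 194 194 194 194 194 193 194 194 195 194 190 167 123 104 104
 119 128 129 130 131 130 131 131 132 135 134 130] [ 71  69  71  93 121 133 134 133 133 133 137 163 190 195 195 195 195 196
 195 195 195 195 195 195 196]
handle [[-77.7  -7.1]
 [-77.7  10.5]
 [-33.3  -6.9]
 [-33.2  10.7]
 [ -1.9  -7.4]
 [ -1.9  10.4]]
tcp [[-0.1 -0.2]] [ 3.1 -0.   1.2]
```

```bash
python3 - <<'E'
from h import *
np.set_printoptions(precision=1,suppress=True)
d=img("wrist")
u=np.array([np.cos(np.radians(-21)),np.sin(np.radians(-21))]);n=np.array([-u[1],u[0]])
fr=lambda P:np.c_[(P[:,:2]-[570,-239.3])@u,(P[:,:2]-[570,-239.3])@n]
for z in(10,0):print(z,fr(pix2w(d,[[281.5,180],[346.2,180],[283.5,200],[346.4,200],[284.7,220],[346.3,220]],z)))
t=img("top");hsv=cv2.cvtColor(t["frame"],cv2.COLOR_RGB2HSV)
m=cv2.inRange(hsv,(5,150,80),(18,255,255));q=w2pix(t,[570,-239,50])[0];print(q)
k,l,st,ce=cv2.connectedComponentsWithStats(m)
for i in range(1,k):
  if np.hypot(*(ce[i]-q))<60 and st[i,4]>3: print(ce[i],st[i,4],fr(pix2w(t,[ce[i]],62)))
A=cv2.imread("pics/a.png");hs=cv2.cvtColor(A,cv2.COLOR_BGR2HSV);m=cv2.inRange(hs,(5,150,80),(18,255,255))
k,l,st,ce=cv2.connectedComponentsWithStats(m)
for i in range(1,k):
  if np.hypot(*(ce[i]-q))<60 and st[i,4]>3: print("start",ce[i],st[i,4],fr(pix2w(t,[ce[i]],62)))
A=cv2.imread("pics/b.png");s=img("scene");q=w2pix(s,[570,-239,50])[0];hs=cv2.cvtColor(A,cv2.COLOR_BGR2HSV);m=cv2.inRange(hs,(5,150,80),(18,255,255))
k,l,st,ce=cv2.connectedComponentsWithStats(m)
for i in range(1,k):
  if np.hypot(*(ce[i]-q))<60 and st[i,4]>3: print("scene0",ce[i],st[i,4],fr(pix2w(s,[ce[i]],60)))
E
```

```text
10 [[ -8.2 -32.4]
 [ -8.2  25.4]
 [ 10.6 -31.2]
 [ 10.6  26.1]
 [ 30.1 -30.8]
 [ 30.2  26.5]]
0 [[ -5.6 -33.6]
 [ -5.6  26.3]
 [ 13.8 -32.4]
 [ 13.9  27. ]
 [ 34.1 -31.9]
 [ 34.2  27.5]]
[478.2 163.2]
[479.3 146. ] 12 [[39.5 16.5]]
[470.2 178.3] 31 [[-47.    9.6]]
[478.1 181.5] 23 [[-47.6 -12.1]]
start [481.  145.8] 31 [[41.4 12.7]]
start [491. 149.] 43 [[ 42.8 -13.9]]
start [470.2 178.3] 31 [[-47.    9.6]]
start [479.9 181.8] 41 [[-46.7 -16.6]]
scene0 [263.2 315.7] 40 [[-44.3   6.8]]
scene0 [253.7 322. ] 41 [[-41.8 -20.1]]
scene0 [284.5 342.9] 48 [[45.8  9.7]]
scene0 [274.6 349.4] 46 [[ 47.2 -16.8]]
```

```bash
python3 -c "
from h import *
go([568.9,-242.1,82],np.radians(70.9));go([568.9,-242.1,47],np.radians(70.9))"
```

```text
travel [-0.31, -0.03, 5.86] angular [0.35, -0.25, -1.89]
travel [-0.32, -0.05, 9.36] angular [0.35, -0.25, -1.89]
```

```bash
python3 -m creep '[{"hand":0,"travel":[-0.3,0,3],"angular":[0.3,-0.2,-1.9]},{"hand":0,"travel":[-0.3,0,5.9],"angular":[0.3,-0.2,-1.9]},{"hand":0,"travel":[-0.3,0,5.9],"angular":[0.3,-0.2,-1.9]},{"hand":0,"travel":[-0.3,0,5.9],"angular":[0.3,-0.2,-1.9]},{"hand":0,"travel":[-0.3,0,5.9],"angular":[0.3,-0.2,-1.9]}]'
python3 - <<'E'
from h import *
d=img("wrist");e=img("top")
u,v=map(int,w2pix(e,[570,-239,60])[0])
cv2.imwrite("pics/i.png",np.hstack([cv2.resize(d["frame"][:,160:480,::-1],(400,500)),cv2.resize(e["frame"][v-50:v+50,u-40:u+40,::-1],(400,500))]))
E
```

```text
clock: 12.75
eef_pos: [570.4, -241.9, 83.2]
tool_rot: [3.138, -0.002, 1.238]
force: [0.6, 0.1, -0.2]
width: 15.1
```

View pics/i.png

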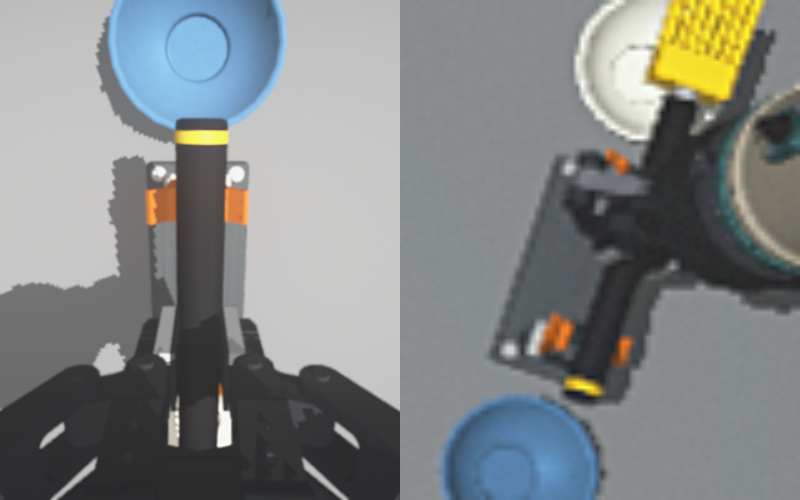

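Wrist crop: handle centre at column 200.5, clip at 197.5 and base at 198.5, so the handle sits about 1 mm toward +x of the tool. The angle agrees. I'll correct and push down.

```bash
python3 -m creep '[{"hand":0,"travel":[-0.1,0,0],"angular":[0,0,0]},{"hand":0,"travel":[-0.1,0,0.6],"angular":[0,0,0]},{"hand":0,"travel":[-0.1,0,1.2],"angular":[0,0,0]},{"hand":0,"travel":[-0.1,0,1.7],"angular":[0,0,0]},{"hand":0,"travel":[-0.1,0,2.2],"angular":[0,0,0]},{"hand":0,"travel":[-0.1,0,2.7],"angular":[0,0,0]},{"hand":0,"travel":[-0.1,0,3.1],"angular":[0,0,0]},{"hand":0,"travel":[-0.1,0,3.4],"angular":[0,0,0]},{"hand":0,"travel":[-0.1,0,3.6],"angular":[0,0,0]},{"hand":0,"travel":[-0.1,0,3.7],"angular":[0,0,0]},{"hand":0,"travel":[-0.1,0,3.7],"angular":[0,0,0]},{"hand":0,"travel":[-0.1,0,3.7],"angular":[0,0,0]}]'
```

```text
clock: 14.05
eef_pos: [570.3, -243.0, 47.4]
tool_rot: [3.138, -0.001, 1.238]
force: [-1.9, 1.5, 11.0]
width: 15.2
```

```bash
python3 -m creep '[{"hand":0,"travel":[0,0,0.2],"angular":[0,0,0]},{"hand":0,"travel":[0,0,0.4],"angular":[0,0,0]},{"hand":0,"travel":[0,0,0.4],"angular":[0,0,0]},{"hand":0,"travel":[0,0,0.4],"angular":[0,0,0]}]'
python3 - <<'E'
from h import *
e=img("top");w=img("wrist");s=img("scene")
f=lambda c,P,a,b:(lambda q:cv2.resize(c["frame"][q[1]-b:q[1]+b,q[0]-a:q[0]+a,::-1],(400,500),interpolation=cv2.INTER_CUBIC))(w2pix(c,P)[0].astype(int))
cv2.imwrite("pics/j.png",np.hstack([cv2.resize(w["frame"][:,160:480,::-1],(400,500)),f(s,[590,-245,60],40,50)]))
for n in("top","scene","wrist"):
  for t in("brush_grip","brush_head","brush_tail"):
    print(n,t,[(np.array(q["at"]).round(1).tolist(),round(q["confidence"],2)) for q in ctrl.spot_point(n,t) if q["at"][1]<-150][:2])
E
```

```text
clock: 14.45
eef_pos: [570.4, -242.9, 47.2]
tool_rot: [3.137, 0.002, 1.238]
force: [-8.6, 0.0, 28.8]
width: 15.6
top brush_grip [([570.3, -240.2, 49.7], 0.97)]
top brush_head [([673.6, -278.8, 50.7], 0.84)]
top brush_tail [([494.3, -215.5, 50.7], 0.94), ([572.0, -243.4, 49.1], 0.55)]
scene brush_grip [([573.7, -244.0, 49.6], 0.72)]
scene brush_head [([677.5, -279.5, 46.9], 0.86)]
scene brush_tail []
wrist brush_grip [([567.2, -243.8, 51.1], 0.85)]
wrist brush_head []
wrist brush_tail [([493.4, -214.0, 46.0], 0.88)]
```

View pics/j.png

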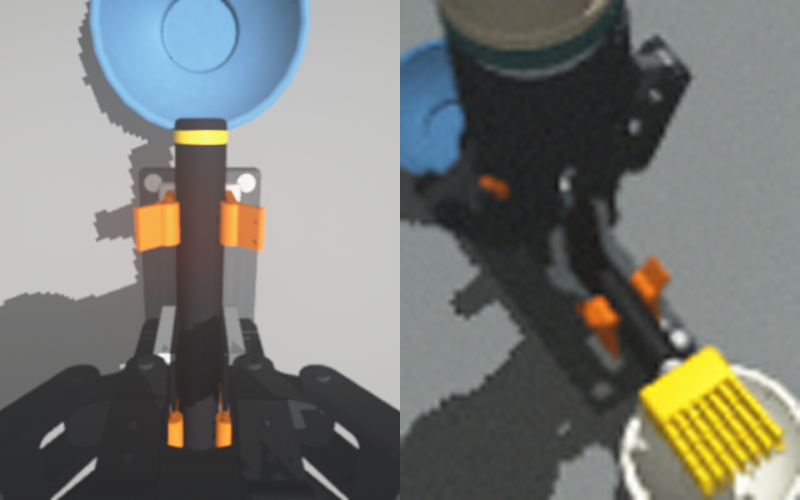

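It met a hard stop: force rose from 11 to 29 N with no more travel at TCP z 47.2 (axis ≈50). Both clips' orange jaws stand over the handle and the head is over the white dish. Now I'll release and rise.

```bash
python3 -m creep '[{"hand":0,"travel":[0,0,0],"angular":[0,0,0]},{"hand":0.6,"travel":[0,0,0],"angular":[0,0,0]},{"hand":0.8,"travel":[0,0,0],"angular":[0,0,0]},{"hand":0.8,"travel":[0,0,0],"angular":[0,0,0]},{"hand":0.8,"travel":[0,0,0],"angular":[0,0,0]},{"hand":0.8,"travel":[0,0,-2],"angular":[0,0,0]},{"hand":0.8,"travel":[0,0,-5],"angular":[0,0,0]},{"hand":0.8,"travel":[0,0,-9],"angular":[0,0,0]},{"hand":0.8,"travel":[0,0,-13],"angular":[0,0,0]},{"hand":0.8,"travel":[0,6,-16],"angular":[0,0,0]},{"hand":0.8,"travel":[0,-6,-16],"angular":[0,0,0]},{"hand":0.8,"travel":[0,-12,-16],"angular":[0,0,0]},{"hand":0.8,"travel":[0,-16,-16],"angular":[0,0,0]},{"hand":0.8,"travel":[0,-16,-16],"angular":[0,0,0]},{"hand":0.8,"travel":[0,-16,-16],"angular":[0,0,0]}]'
python3 - <<'E'
from h import *
e=img("top","pics/k0.png");s=img("scene")
f=lambda c,P,a,b:(lambda q:cv2.resize(c["frame"][q[1]-b:q[1]+b,q[0]-a:q[0]+a,::-1],(400,500),interpolation=cv2.INTER_CUBIC))(w2pix(c,P)[0].astype(int))
cv2.imwrite("pics/k.png",np.hstack([f(e,[580,-245,60],40,50),f(s,[590,-245,60],40,50)]))
for n in("top","scene"):
  for t in("brush_grip","brush_head","brush_tail","dish","rack","pinch_bowl","grinder","spatula"):
    print(n,t,[(np.array(q["at"]).round(1).tolist(),round(q["confidence"],2)) for q in ctrl.spot_point(n,t) if q["at"][1]<-150 or t in("rack","grinder","spatula")][:2])
E
```

```text
clock: 16.55
eef_pos: [411.1, -188.3, 206.5]
tool_rot: [-3.14, 0.007, 1.242]
force: [1.1, -0.8, -0.1]
width: 68.3
top brush_grip [([567.4, -245.6, 48.8], 0.81)]
top brush_head [([673.7, -279.9, 51.9], 0.79)]
top brush_tail [([494.7, -216.0, 48.7], 0.68)]
top dish [([678.1, -279.7, -3.0], 0.75)]
top rack [([462.3, 313.6, 1.7], 0.89), ([493.8, -218.5, 54.0], 0.67)]
top pinch_bowl [([457.7, -201.6, 0.7], 0.62)]
top grinder [([746.5, 30.0, -2.6], 0.79)]
top spatula [([733.2, 238.8, -1.9], 0.85)]
scene brush_grip [([568.7, -244.7, 48.7], 0.94)]
scene brush_head [([676.9, -276.2, 47.6], 0.91)]
scene brush_tail [([492.5, -216.6, 50.1], 0.8)]
scene dish [([678.4, -277.0, 2.1], 0.58)]
scene rack [([462.8, 316.3, -0.8], 0.87)]
scene pinch_bowl [([460.5, -204.7, 1.7], 0.87)]
scene grinder [([746.6, 26.4, 1.7], 0.87)]
scene spatula [([735.9, 239.2, -3.4], 0.7)]
```

View pics/k.png

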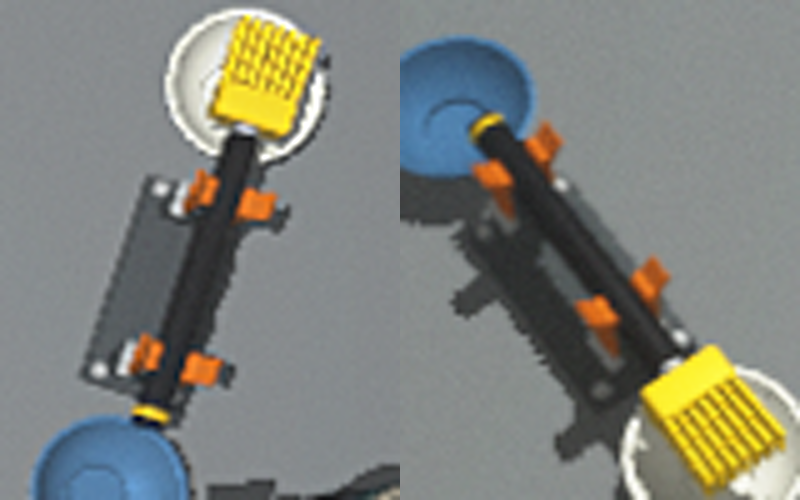

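The brush sits level in both clips, estimated at 49–50 mm high. Its head is within about 5 mm of the dish centre, and the other things are where they started within noise. Handing in.

```bash
python3 -c "
from cell import ctrl
print(ctrl.finish_job(),ctrl.read_state()['clock'])"
```

```text
the job is handed in; nothing more can be done
the job is handed in; nothing more can be done
```

The brush is pushed home in both spring clips with its yellow head over the white dish. I handed the job in with the clock at about 17–18 s of the 48 s allowed; the hand-in reports no verdict.

I drew the brush out by its head about 190 mm and laid it on the open shelf. I let go, took it again by the middle of the handle, turned it into line with the clip rest and pushed it in.

**Seating:** at the bottom of the push the force rose from 11 to 29 N with no more travel. In the last pictures both clips' jaws stand over the handle. Both cameras put the handle centre about 49 mm above the shelf, against 50 mm for home.

**Head and dish:** the head is about 1 to 5 mm from the dish centre, seen from above.

**Other things:** the rack, dish, bowl, grinder and spatula are within about 5 mm of where they started, which is about the accuracy of the measurement. The gripper was open and clear, about 200 mm up.

**Disagreements:**
- My first holder angle, about -21° from the point detector, disagreed with the clip edges in all three cameras, about -19°. I used -19°, and the wrist view before the push agreed with it.
- The three cameras' estimates of the holder's centre line differed by about 3 mm, so I corrected it from the close wrist view before pushing.
- I saw the brush lying free on the shelf, clear of the rack, in the wrist picture. The contact force and the 0.2 s rest were not measured directly.

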